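# Shim the sagging photo board with a wedge and hold it

### The arm

A 7-joint arm with a two-finger parallel gripper is mounted at the origin on the work surface; the furniture and walls round the work are solid. World frame = base frame: x ahead of the robot, y to its left, z up, the work surface at z = 0. Lengths are in m, angles in degrees, forces in N, time in s.
With the tool pointing down it reaches from about 0.4 to 0.85 m from the base axis. Payload 6.9 kg.
Tool frame: the origin (TCP) lies between the finger pads; the fingertips stand 8 mm ahead of it and the grasp point (between the pads) lies 11 mm behind it; z points along the fingers, y is the line along which they close (so a half turn about z gives the same grasp; the last joint's range is limited). The gripper opens to 85 mm and grips with 20 to 120 N. Pads are 22 mm wide; open, the fingers measure 114 mm over their backs; the gripper's body (76 mm by 85 mm) begins 54 mm behind the grasp point. The pads swing forward as they close: fully open they stand 13 mm farther back than shut.
Start: joints at [82.936, 29.078, -13.613, 85.955, 7.202, 65.827, -8.869], TCP at [0.142, -0.609, 0.203] pointing down, gripper open.
Joint ranges: [-176.47, 176.47], [-13.61, 117.27], [-81.72, 77.17], [0.22, 143.17], [-87.28, 267.28], [10, 112.55], [-165.47, 165.47]. Speed limits (degrees/s): [136.94, 136.94, 180, 180, 180, 180, 180].

### API

Orientations are given as [roll, pitch, yaw] about the fixed x, y, z axes, in that order (R = Rz(yaw) Ry(pitch) Rx(roll)).
In Python, from cell import monitor, eyes, arm gives the robot as it stands.
- The arm moves only by the tool move_arm, never from a script. Its argument "rows" is one flat list of numbers, 5 for each row, row after row: the shift along the tool's x, y, z in units of 40 mm (1.0 is 40 mm), then the turn about the tool's z in units of 6 degrees (1.0 is 6 degrees), then the closure, from -1 (fully open) to 1 (shut). In form: [dx, dy, dz, spin, hand, dx, dy, dz, spin, hand, ...]. A call has 1 to 8 rows; each row shifts and turns the commanded pose from where the row before left it, along the tool's axes as they then stand; what a row does not reach is not made up. A row lasts 1/12 s, in which the tool goes at most 41.7 mm and 7.16 degrees, less where a joint would pass 70% of its speed; a pose out of reach is approached as far as the arm can. A call is refused whole if a number of a shift passes 1 or a number of a turn 1, either way. A call with a gripper value outside its range is refused whole. The fingers move at their own pace and stop on an object; "squeeze" is the grip in N (left out, the last holds). Time passes only in rows, so rows that do not move let the fingers close. It gives the time, the measured TCP pose, the force, the opening and the grip force at its end, in the units of the state.
- monitor.state(): the state, without advancing time (a new reading comes with each control period).
- eyes.capture(name): name is "scene" or "top" or "wrist"; returns the picture (420x560x3 uint8, red, green, blue); there is no depth.
- eyes.camera_model(name): a dict with "fx", "fy", "cx", "cy" (pixels), "R" (3x3) and "t" (3): a world point X has camera coordinates R X + t. Camera axes: x right, y down, z forward; pixel columns grow to the right and rows downward; lengths in m; the calibration is good to about 2 mm. A picture is of the moment at which its call begins: read the wrist's pose just before it. camera_model takes no time and is no camera call; for the wrist camera it gives the pose at the moment of the call.
- arm.sign_off(): hands the job in; it is judged then, once.
The state is a dict: "time_s": time; "qpos": joint angles; "joint_vel": joint speeds; "joint_torque": joint torques, N m; "ee_pos": TCP position; "tcp_rot": TCP orientation; "ft_force": force on the tool from outside, world axes, zero at the start; "moment": the same for the moment, N m; "grip_width": opening from 0.0 (shut) to 1.0 (fully open); "grasp_force": force on a finger pad.
Only numpy, scipy, OpenCV 4.12 (cv2) and the standard library are available. Lean on these libraries where they do the work, as an engineer would, in place of code of your own. Each camera call takes 0.05 s, during which the arm holds its last target. There are 200 camera calls.

### The job

The hinged photo board with the sherd on it has sagged onto its frame. Take the wooden wedge by its grip block, slide it thin end first, flat along the table, under the board's free front edge between the two side rails, and push until that edge just lifts off the frame and stands a few millimetres (about 5) clear, carried by the wedge alone. Finish still holding the wedge there by its block; the sherd stays lying where it is on the board, the gripper keeps off the board and the sherd, and the other objects on the table are left alone.

Things in the scene. Friction and masses are not known exactly. Their poses are not given: they have to be found in the camera images.
- stand: low aluminium U frame fixed to the table, 210 x 200 mm, under the hinged board. Origin on the table under the board's centre; +x runs from the open front to the rear hinge (the way the wedge goes in), z up. Side rails 22 mm wide along x, centred at y = +-89 mm; between them a 156 mm wide opening with bare table, 180 mm deep. Placed and turned differently each time
- board: flat plywood board, grey top, 180 (x) x 200 (y) x 12 mm, about 0.4 kg. Origin on the rear hinge axis at its underside, mid-width: 90 mm in +x of the stand's origin, 18 mm above the table. It extends 180 mm in -x from there; turning about +y lifts its front edge. Swings freely and falls back. When down it is level, underside 18 mm and top 30 mm above the table
- board_lip (a point): middle of the lower front edge of the board, 180 mm in -x of the board's origin: 18 mm above the table when the board is down, 23 mm when the edge is lifted 5 mm
- wedge: loose light wooden wedge on the table, 170 x 36 mm, about 0.14 kg. Origin at the centre of its underside; +x points to the thin end, z up. Thin end at x = +85 mm, 4 mm high; the top slopes evenly up to 30 mm high at x = -45 mm (1 mm per 5 mm of length); from x = -45 to -85 mm stands the grip block, 42 mm high, 36 mm wide
- wedge_tip (a point): underside of the wedge's thin end, middle of its width, 85 mm in +x of the wedge's origin
- wedge_grip (a point): centre of the wedge's grip block (40 x 36 x 42 mm), 65 mm in -x of the wedge's origin, 21 mm above its underside; take it across the 36 mm width (along the wedge's y)
- sherd: brown curved pottery rim sherd, 93 x 132 x 30 mm, about 0.23 kg, lying loose on top of the board. Origin at the centre of its underside
- tape_roll: bystander: roll of beige tape lying flat, 96 mm across, 25 mm high. Origin at the centre of its underside
- flint_core: bystander: dark grey stone, 37 x 43 x 31 mm. Origin at the centre of its underside
- pot_handle: bystander: brown curved pot handle, 53 x 94 x 31 mm. Origin at the centre of its underside
- drawer_cabinet: obstacle: blue-grey steel drawer cabinet standing behind the stand, always at the same place, 226 x 304 mm, 230 mm high, turned about 30 degrees, with one drawer on its right pulled out some 100 mm. Origin at the centre of its underside. Its nearest corner is about 0.60 m straight ahead of the robot; pass over or in front of it
There are look-alikes about, which are no part of the job. Of the things that look like the wedge, the largest one is meant.

How it is judged (in metres and radians):
At the end, for the whole second after the job is handed in: board's front edge 1.5 to 8.5 mm above its resting height, still, carried by the wedge (over 0.8 N), not by the arm; wedge flat on the table (within 6 mm, 0.1 rad), still, held by the fingers (over 1 N); sherd within 20 mm of where it lay (height (world z) of board_lip between 0.0195 and 0.0265 m and contact force between wedge and board above 0.8 N and contact force between the fingers and wedge above 1 N and contact force between each of the arm, the fingers and board below 0.3 N and height (world z) of wedge below 0.006 m and angle between wedge's own z axis and vertical below 0.1 rad and linear speed of wedge below 0.01 m/s and angular speed of board below 0.05 rad/s and distance of sherd from where it was at the start of the episode below 0.02 m); the arm keeps its last pose, push and grip.
It fails at once if the robot presses on the board or the sherd (over 3 N) (contact force between any of the arm, the fingers and board above 3 N or contact force between any of the arm, the fingers and sherd above 3 N).
It fails at once if a bystander (tape roll, flint, pot handle) is moved over 20 mm (distance of any of tape_roll, flint_core, pot_handle from where it was at the start of the episode above 0.02 m).
It also fails if it takes over 40 s, if anything falls off the work surface, if the arm or the gripper's body presses on something with over 40 N, if the wrist force passes 120 N, or if a joint passes its speed limit or range.

## Working session

There is one attempt and no reset: what is moved stays moved. The work goes in short steps, Python scripts to look and compute and a tool call to move; the robot and the scene stay as the last step left them, time stands still between calls to the robot, and variables do not carry over. Pictures are saved under pics/ and viewed, at most 10 in all, crops included, and the job is handed in when it is done.

Besides the shell and the picture viewer there is one more tool, called after "Emit:" as a command line: name --argument value ..., lists and objects as JSON in quotes. move_arm: Moves the arm, as the interface text tells. Its arguments: {"type":"object","properties":{"rows":{"type":"array","items":{"type":"number"}},"squeeze":{"type":"number"}},"required":["rows"]}

```bash
mkdir -p pics
python3 - <<'E'
from cell import monitor, eyes, arm
import cv2,json
s=monitor.state();print({k:s[k] for k in('time_s','ee_pos','tcp_rot','grip_width','ft_force')})
for n in('top','scene'):
    im=eyes.capture(n);cv2.imwrite(f'pics/{n}0.png',im[:,:,::-1]);m=eyes.camera_model(n);print(n,m)
E
```

```text
{'time_s': 0.0, 'ee_pos': array([ 0.14155414, -0.60820178,  0.20264773]), 'tcp_rot': array([-1.79900442e+02,  2.38353336e-03,  1.31108781e+01]), 'grip_width': 1.0010244699936124, 'ft_force': array([-0.2856387 ,  0.20573439, -0.50299234])}
top {'fx': 482.9172195207999, 'fy': 482.9172195207999, 'cx': 282.0899472086573, 'cy': 207.5511022274134, 'R': array([[ 0.00282332, -0.99995882,  0.00862514],
       [-0.9855901 , -0.0042413 , -0.16909812],
       [ 0.16912774, -0.00802343, -0.98556148]]), 't': array([0.036479  , 0.57158626, 1.28149212])}
scene {'fx': 546.4614173105658, 'fy': 546.4614173105658, 'cx': 275.6344757454869, 'cy': 206.86523112571072, 'R': array([[-0.69949475, -0.71462206,  0.00473338],
       [-0.49172807,  0.4764917 , -0.72880667],
       [ 0.51856591, -0.51212398, -0.68470317]]), 't': array([0.43371747, 0.28320069, 1.2499669 ])}
```

View pics/top0.png

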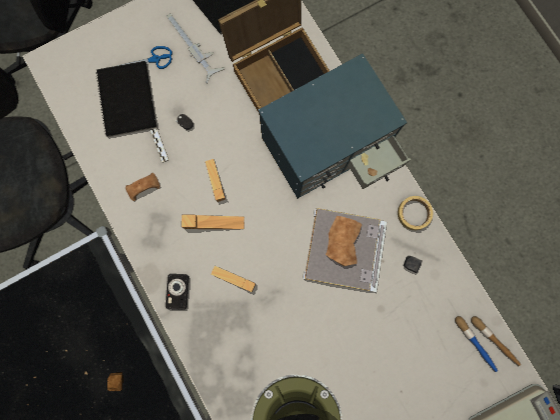

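View pics/scene0.png

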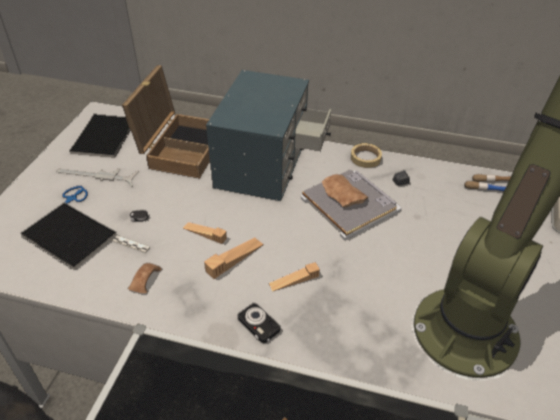

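Candidates for the wedge, in the top view: A (212,222), about 63 px long and the largest; B (216,180), smaller; C (234,280), smaller. I choose A, with its block at (188,221) and its thin end at (244,223). The board's front edge is on its left at u≈310 and the white hinge strip is at u≈380. Next is a close crop and measurement.

```bash
cat > h.py <<'E'
import numpy as np,cv2
from cell import eyes
def ray(m,uv,z):
    R,t=np.array(m['R']),np.array(m['t']);c=-R.T@t
    d=R.T@np.array([(uv[0]-m['cx'])/m['fx'],(uv[1]-m['cy'])/m['fy'],1]);return c+d*(z-c[2])/d[2]
def proj(m,X):
    p=np.array(m['R'])@np.array(X)+m['t'];return np.array([m['fx']*p[0]/p[2]+m['cx'],m['fy']*p[1]/p[2]+m['cy']])
E
python3 - <<'E'
from h import *
m=eyes.camera_model('top');im=cv2.imread('pics/top0.png')
print('cam',-np.array(m['R']).T@m['t'])
hsv=cv2.cvtColor(im,cv2.COLOR_BGR2HSV)
mk=cv2.inRange(hsv,(8,90,110),(28,255,255))
cs,_=cv2.findContours(mk,0,2)
for c in cs:
    if cv2.contourArea(c)>150:print(cv2.contourArea(c),cv2.minAreaRect(c))
mb=cv2.inRange(hsv[190:310,290:400],(0,0,85),(179,60,165))
a=cv2.resize(im[195:250,170:260],None,fx=6,fy=6,interpolation=cv2.INTER_CUBIC)
b=cv2.resize(im[200:300,298:398],None,fx=5.2,fy=5.2,interpolation=cv2.INTER_CUBIC)
cv2.imwrite('pics/a.png',a);cv2.imwrite('pics/b.png',b)
E
```

```text
cam [0.3465109  0.04918374 1.35932879]
385.5 ((232.82667541503906, 278.5985412597656), (44.497840881347656, 9.848535537719727), 23.498565673828125)
1177.5 ((343.47998046875, 240.63998413085938), (31.112699508666992, 48.0832633972168), 8.13010311126709)
677.5 ((212.5009002685547, 221.4697265625), (61.36576843261719, 12.479119300842285), 1.7357046604156494)
832.5 ((415.5, 212.0), (32.0, 33.0), 90.0)
338.0 ((142.1999969482422, 186.40000915527344), (16.099689483642578, 32.199378967285156), 63.43495178222656)
329.5 ((214.5, 178.99998474121094), (40.432369232177734, 9.38451862335205), 74.74488067626953)
1760.5 ((277.27239990234375, 65.19585418701172), (58.21601104736328, 78.38156127929688), 62.281494140625)
154.0 ((242.28390502929688, 10.473265647888184), (6.689681053161621, 49.982826232910156), 67.69379425048828)
```

View pics/a.png

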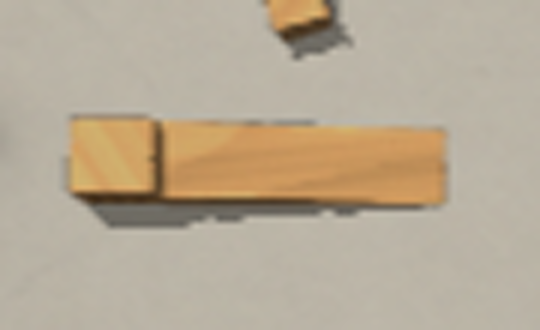

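View pics/b.png

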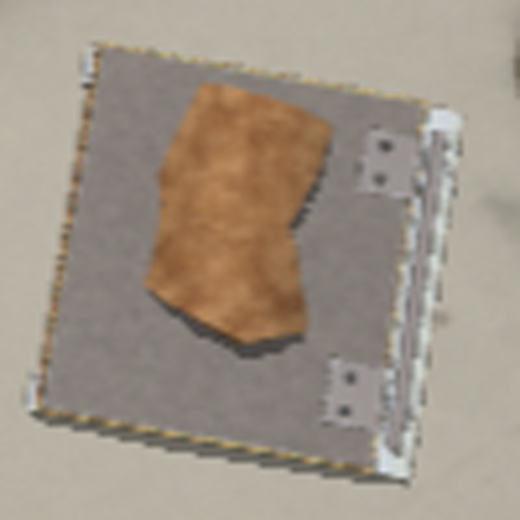

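The crop confirms A. The block (crop 70–155, 117–193) is on the left and the thin end (crop x≈445, y 130–205) on the right. The board's top corners in its crop are front (98,45) and (45,410), rear (430,103) and (377,468).

Run:
```python
from h import *
m=eyes.camera_model('top')
W=lambda x,y,z:ray(m,(170+(x+.5)/6-.5,195+(y+.5)/6-.5),z)[:2]
B=lambda x,y,z:ray(m,(298+(x+.5)/5.2-.5,200+(y+.5)/5.2-.5),z)[:2]
blk=[W(*p,.042) for p in((70,117),(155,119),(155,195),(70,193))];tip=[W(*p,.004) for p in((446,130),(443,205))]
print('blk',np.round(blk,4),'tip',np.round(tip,4))
g=np.mean(blk,0);t=np.mean(tip,0);d=t-g;print('grip',g,'tip',t,'len(exp .150)',np.linalg.norm(d),'yaw',np.degrees(np.arctan2(d[1],d[0])))
c=[B(*p,.03) for p in((98,45),(45,410),(377,468),(430,103))];print(np.round(c,4))
f=(c[0]+c[1])/2;r=(c[2]+c[3])/2;print('lens',np.linalg.norm(c[0]-c[1]),np.linalg.norm(c[2]-c[3]),np.linalg.norm(r-f))
e=r-f;n=c[0]-c[1];print('front',f,'yaw axis',np.degrees(np.arctan2(e[1],e[0])),'yaw from front edge',np.degrees(np.arctan2(n[1],n[0]))-90)
n2=c[3]-c[2];print(np.degrees(np.arctan2(n2[1],n2[0]))-90)
```

```text
blk [[0.5531 0.3164]
 [0.5523 0.2773]
 [0.5172 0.2762]
 [0.5179 0.315 ]] tip [[0.5536 0.1464]
 [0.5179 0.1472]]
grip [0.53513369 0.29623352] tip [0.53573084 0.14679413] len(exp .150) 0.14944058729427162 yaw -89.77105040289322
[[ 0.5731 -0.0576]
 [ 0.3789 -0.028 ]
 [ 0.3494 -0.2015]
 [ 0.5423 -0.2353]]
lens 0.196431293105543 0.19585547672715858 0.17814990672614675
front [ 0.47596753 -0.04283684] yaw axis -99.73393261278947 yaw from front edge -98.66273151780884
-99.95260395590422
```

Emit:
move_arm --rows '[0, 0, 0, -1, -1, 0, 0, 0, -1, -1, 0, 0, 0, -1, -1, 0, 0, 0, -1, -1, 0, 0, 0, -1, -1, 0, 0, 0, -1, -1, 0, 0, 0, -1, -1, 0, 0, 0, -1, -1]' --squeeze 40

```text
time_s: 0.77
ee_pos: [0.1415, -0.6084, 0.203]
tcp_rot: [-180.0, -0.0, 61.4]
ft_force: [-0.4, -0.1, -0.3]
grip_width: 0.995
grasp_force: 0.0
```

Emit:
move_arm --rows '[0, 0, 0, -1, -1, 0, 0, 0, -1, -1, 0, 0, 0, -1, -1, 0, 0, 0, -1, -1, 0, 0, 0, -0.8, -1, 0, 0, 0, 0, -1]'

```text
time_s: 1.27
ee_pos: [0.1414, -0.6085, 0.2029]
tcp_rot: [-180.0, -0.1, 90.1]
ft_force: [0.3, -0.0, -0.1]
grip_width: 0.999
grasp_force: 0.0
```

Emit:
move_arm --rows '[0.7, 0.7, 0, 0, -1, 0.7, 0.7, 0, 0, -1, 0.7, 0.7, 0, 0, -1, 0.7, 0.7, 0, 0, -1, 0.7, 0.7, 0, 0, -1, 0.7, 0.7, 0, 0, -1, 0.7, 0.7, 0, 0, -1, 0.7, 0.7, 0, 0, -1]'

```text
time_s: 1.93
ee_pos: [0.3669, -0.3835, 0.2035]
tcp_rot: [-180.0, -0.0, 89.7]
ft_force: [0.6, -0.4, 0.2]
grip_width: 1.002
grasp_force: 0.0
```

Emit:
move_arm --rows '[0.9, 0.2, 0, 0, -1, 0.9, 0.2, 0, 0, -1, 0.9, 0.2, 0, 0, -1, 0.9, 0.2, 0, 0, -1, 0.9, 0.2, 0, 0, -1, 0.9, 0.2, 0, 0, -1, 0.9, 0, 0, 0, -1, 0.9, 0, 0, 0, -1]'

```text
time_s: 2.6
ee_pos: [0.4145, -0.0952, 0.2035]
tcp_rot: [180.0, -0.0, 89.7]
ft_force: [0.4, 0.6, -0.2]
grip_width: 0.998
grasp_force: 0.0
```

Emit:
move_arm --rows '[0.9, 0, 0, 0, -1, 0.9, 0, 0, 0, -1, 0.9, 0, 0, 0, -1, 0.9, 0, 0, 0, -1, 0.9, 0, 0, 0, -1, 0.9, 0, 0, 0, -1, 0, 0, 0, 0, -1]'

```text
time_s: 3.18
ee_pos: [0.4143, 0.1268, 0.2044]
tcp_rot: [179.9, -0.3, 90.3]
ft_force: [-0.0, -0.3, -0.2]
grip_width: 1.004
grasp_force: 0.0
```

Emit:
move_arm --rows '[0.7, 0.5, 0, 0, -1, 0.7, 0.5, 0, 0, -1, 0.7, 0.5, 0, 0, -1, 0.7, 0.5, 0, 0, -1, 0.7, 0.5, 0, 0, -1, 0.7, 0.5, 0, 0, -1, 0.05, 0, 0.8, 0, -1, 0, 0, 0.8, 0, -1]'

```text
time_s: 3.85
ee_pos: [0.5364, 0.2922, 0.1396]
tcp_rot: [179.8, -0.2, 89.8]
ft_force: [0.1, -1.2, -0.8]
grip_width: 1.001
grasp_force: 0.0
```

Run:
```python
from h import *
from cell import monitor
m=eyes.camera_model('wrist');im=eyes.capture('wrist')[:,:,::-1].copy();s=monitor.state();print(s['ee_pos'],s['tcp_rot'])
for X in((.535,.296,.042),(.553,.316,.042),(.517,.276,.042)):print(proj(m,X))
cv2.imwrite('pics/w.png',im)
```

```text
[0.53294938 0.28754818 0.13204594] [-179.5970925     0.19838789   89.82351961]
[282.13566329 197.71487422]
[305.51361246 172.21538607]
[259.6056109  222.28951929]
```

View pics/w.png

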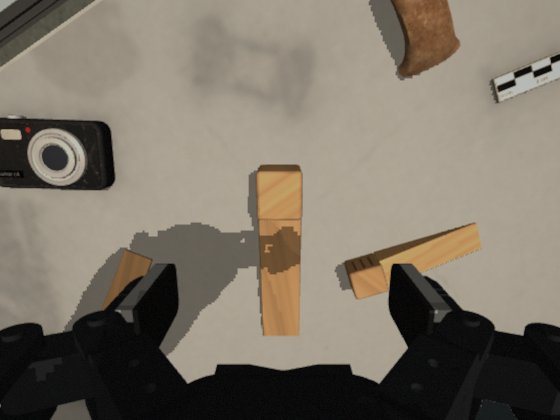

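The wrist view shows the block top centred at (280,195), against a predicted (282,198), so the estimate holds. Now I'll descend.

Emit:
move_arm --rows '[0.15, 0.05, 0.6, 0, -1, 0.05, 0, 0.6, 0, -1, 0, 0, 0.6, 0, -1, 0, 0, 0, 0, -1, 0, 0, 0, 0, -1, 0, 0, 0, 0, -1]'

```text
time_s: 4.4
ee_pos: [0.5378, 0.2968, 0.0691]
tcp_rot: [179.9, -0.0, 89.8]
ft_force: [0.3, -0.6, 0.6]
grip_width: 1.0
grasp_force: 0.0
```

Emit:
move_arm --rows '[0, -0.05, 0.5, 0, -1, 0, 0, 0.5, 0, -1, 0, 0, 0.3, 0, -1, 0, 0, 0, 0, -1, 0, 0, 0, 0, -1, 0, 0, 0, 0, -1]'

```text
time_s: 4.9
ee_pos: [0.536, 0.2973, 0.017]
tcp_rot: [179.9, -0.1, 89.9]
ft_force: [0.3, 0.9, -0.9]
grip_width: 0.998
grasp_force: 0.0
```

Emit:
move_arm --rows '[0, 0, 0, 0, 1, 0, 0, 0, 0, 1, 0, 0, 0, 0, 1, 0, 0, 0, 0, 1, 0, 0, 0, 0, 1, 0, 0, 0, 0, 1, 0, 0, 0, 0, 1, 0, 0, 0, 0, 1]'

```text
time_s: 5.57
ee_pos: [0.5352, 0.2967, 0.0155]
tcp_rot: [-180.0, -0.0, 89.9]
ft_force: [0.2, 0.4, -0.6]
grip_width: 0.002
grasp_force: 0.0
```

The fingers shut on nothing, so I'll look before doing anything else.

Run:
```python
from h import *
from cell import monitor
s=monitor.state();print(s['ee_pos'],s['tcp_rot'],s['grip_width'],s['grasp_force'])
a=eyes.capture('top')[:,:,::-1];b=eyes.capture('scene')[:,:,::-1]
w=eyes.capture('wrist')[:,:,::-1]
o=np.hstack([cv2.resize(a[170:260,150:270],(400,300)),cv2.resize(b[180:300,150:310],(400,300))])
o=np.vstack([o,np.hstack([cv2.resize(w,(400,300)),np.zeros((300,400,3),np.uint8)])])
cv2.imwrite('pics/c.png',o)
```

```text
[0.5351742  0.29666857 0.01548817] [-1.79998106e+02 -7.34313892e-04  8.99096139e+01] 0.0023629945649720437 0.0
```

View pics/c.png

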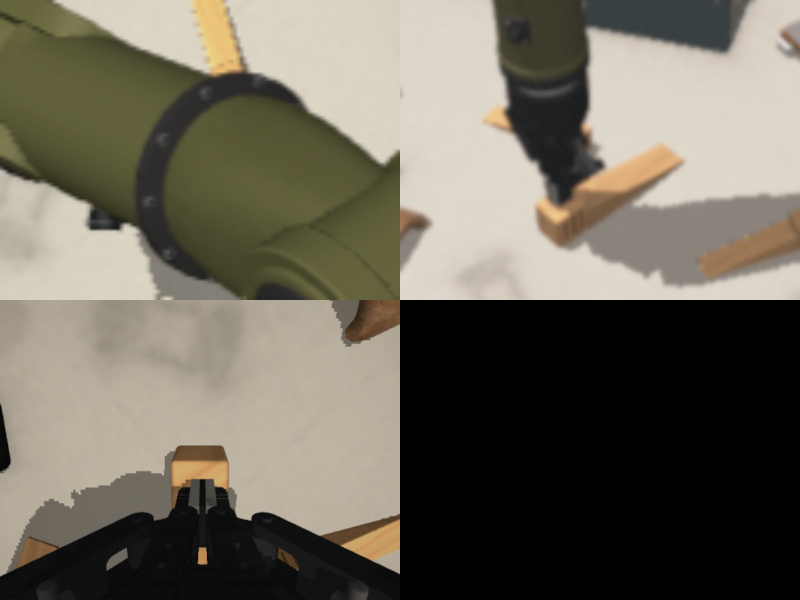

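Run:
```python
from h import *
from cell import monitor
s=monitor.state();print(s['time_s'],s['ee_pos'],s['ft_force'],s['grip_width'],np.round(s['qpos'],2))
m=eyes.camera_model('wrist');w=eyes.capture('wrist')[:,:,::-1]
c=-np.array(m['R']).T@m['t'];print('cam',c,m['fx'])
for X in((.553,.316,.042),(.517,.315,.042),(.553,.276,.042),(.517,.276,.042),(.553,.316,.0),(.517,.315,.0)):print(X,proj(m,X).round())
print('tip if true pose',proj(m,(.535,.297,.008)),'tip if at .045',proj(m,(.535,.297,.045)))
cv2.imwrite('pics/w2.png',cv2.resize(w[170:420,150:410],None,fx=2.3,fy=2.3))
```

```text
5.7167 [0.53514182 0.29663523 0.0154482 ] [-0.29408416 -0.03995254  0.0974946 ] 0.0001558410439039582 [ -9.29  43.24 -37.12 100.25  33.71  48.16 -62.25]
cam [0.53423335 0.36272346 0.18673351] 352.9977600921777
(0.553, 0.316, 0.042) [327. 227.]
(0.517, 0.315, 0.042) [243. 229.]
(0.553, 0.276, 0.042) [324. 310.]
(0.517, 0.276, 0.042) [246. 310.]
(0.553, 0.316, 0.0) [318. 203.]
(0.517, 0.315, 0.0) [252. 205.]
tip if true pose [284.64906142 241.37319385] tip if at .045 [285.02015974 270.76588507]
```

View pics/w2.png

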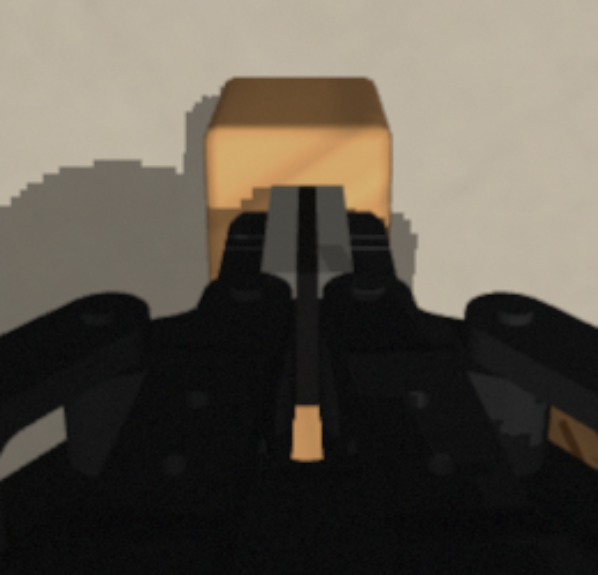

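The pads closed just above the block: the tips appear near z≈0.045, with no contact force. The fingers therefore reach about 35 mm less far than the reported TCP height implies. I'll open, go down in small steps while watching the force, and close again.

Emit:
move_arm --rows '[0, 0, 0, 0, -1, 0, 0, 0, 0, -1, 0, 0, 0, 0, -1, 0, 0, 0, 0, -1, 0, 0, 0, 0, -1, 0, 0, 0, 0, -1, 0, 0, 0, 0, -1, 0, 0, 0, 0, -1]'

```text
time_s: 6.43
ee_pos: [0.5352, 0.2967, 0.0155]
tcp_rot: [-180.0, -0.0, 89.9]
ft_force: [-0.2, -0.2, 0.6]
grip_width: 1.004
grasp_force: 0.0
```

Emit:
move_arm --rows '[0, 0, 0.15, 0, -1, 0, 0, 0.15, 0, -1, 0, 0, 0, 0, -1, 0, 0, 0, 0, -1]'

```text
time_s: 6.77
ee_pos: [0.5347, 0.2963, 0.0027]
tcp_rot: [-179.9, 0.0, 89.9]
ft_force: [0.2, -0.3, 0.0]
grip_width: 0.999
grasp_force: 0.0
```

Emit:
move_arm --rows '[0, 0, 0.15, 0, -1, 0, 0, 0.1, 0, -1, 0, 0, 0, 0, -1, 0, 0, 0, 0, -1]'

```text
time_s: 7.1
ee_pos: [0.5349, 0.2965, -0.0069]
tcp_rot: [-180.0, 0.0, 89.9]
ft_force: [-0.2, -0.3, -0.0]
grip_width: 0.997
grasp_force: 0.0
```

Run:
```python
from h import *
w=eyes.capture('wrist')[:,:,::-1];cv2.imwrite('pics/w3.png',w)
m=eyes.camera_model('wrist');c=-np.array(m['R']).T@m['t'];print('cam',c)
for X in((.553,.316,.042),(.517,.315,.042)):print(X,proj(m,X).round())
for z in(0,.01,.02,.03):print(z,[proj(m,(.535+s*.0425,.296+.011,z)).round() for s in(1,-1)])
```

```text
cam [0.53420058 0.36274368 0.1646394 ]
(0.553, 0.316, 0.042) [334. 245.]
(0.517, 0.315, 0.042) [237. 248.]
0 [array([371., 232.]), array([198., 232.])]
0.01 [array([377., 239.]), array([193., 239.])]
0.02 [array([382., 247.]), array([188., 247.])]
0.03 [array([389., 256.]), array([181., 256.])]
```

View pics/w3.png

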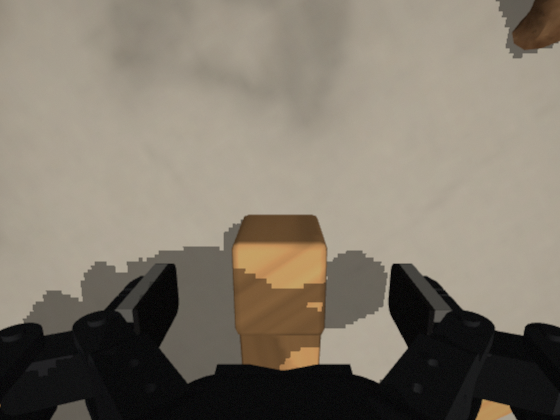

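The wrist view shows the open pads straddling the block: inner edges at u≈177 and 390, tips at row ≈264, which puts the tips at z≈0.034. I'll go 12 mm lower and close.

Emit:
move_arm --rows '[0, 0, 0.15, 0, -1, 0, 0, 0.15, 0, -1, 0, 0, 0, 0, -1, 0, 0, 0, 0, -1]'

```text
time_s: 7.48
ee_pos: [0.5348, 0.2964, -0.0191]
tcp_rot: [-179.9, 0.0, 89.9]
ft_force: [0.7, -0.3, -0.2]
grip_width: 0.998
grasp_force: 0.0
```

Emit:
move_arm --rows '[0, 0, 0, 0, 1, 0, 0, 0, 0, 1, 0, 0, 0, 0, 1, 0, 0, 0, 0, 1, 0, 0, 0, 0, 1, 0, 0, 0, 0, 1, 0, 0, 0, 0, 1, 0, 0, 0, 0, 1]'

```text
time_s: 8.15
ee_pos: [0.5353, 0.2969, -0.0182]
tcp_rot: [180.0, -0.0, 89.9]
ft_force: [-1.3, -0.5, 4.5]
grip_width: 0.416
grasp_force: 40.8
```

Gripped: opening 0.416 (about 35 mm), 41 N. Next, move to the staging point in front of the board's edge.

Emit:
move_arm --rows '[0, 0, -0.05, 0, 1, -0.6, -0.1, 0, 0, 1, -0.6, -0.1, 0, 0, 1, -0.6, -0.1, 0, 0, 1, -0.6, -0.1, 0, 0, 1, -0.6, -0.1, 0, 0, 1, -0.6, -0.1, 0, 0, 1, 0, 0, 0, 0, 1]'

```text
time_s: 8.82
ee_pos: [0.5095, 0.1456, -0.0175]
tcp_rot: [-179.8, 0.3, 89.6]
ft_force: [-0.4, -1.6, -1.6]
grip_width: 0.415
grasp_force: 40.3
```

Emit:
move_arm --rows '[-0.1, -0.1, 0, 0.5, 1, 0, 0, 0, 0.5, 1, 0, 0, 0, 0.5, 1, 0, 0, 0, 0.1, 1, 0, 0, 0, 0, 1, 0, 0, 0, 0, 1]'

```text
time_s: 9.32
ee_pos: [0.5069, 0.1488, -0.0166]
tcp_rot: [-180.0, 0.0, 80.4]
ft_force: [0.2, 0.7, -1.5]
grip_width: 0.414
grasp_force: 40.1
```

Run:
```python
from h import *
from cell import monitor
s=monitor.state();print(s['ee_pos'],s['tcp_rot'],s['grip_width'],s['grasp_force'],s['ft_force'])
a=eyes.capture('top')[:,:,::-1];b=eyes.capture('scene')[:,:,::-1]
cv2.imwrite('pics/top1.png',a);cv2.imwrite('pics/scene1.png',b)
m=eyes.camera_model('top');hsv=cv2.cvtColor(a,cv2.COLOR_BGR2HSV)
cv2.imwrite('pics/d.png',np.hstack([cv2.resize(a[180:300,220:400],(400,267)),cv2.resize(b[150:290,200:410],(400,267))]))
ms=eyes.camera_model('scene')
y=np.radians(s['tcp_rot'][2]+180);p=s['ee_pos'][:2]+.15*np.array([np.cos(y),np.sin(y)])
q=np.array([-np.sin(y),np.cos(y)])
for sg in(1,-1):
  X=np.r_[p+sg*.018*q,.004];print('tip pred',X,proj(m,X),proj(ms,X))
```

```text
[ 0.50692537  0.14882855 -0.01658083] [-1.79993734e+02  3.65196427e-03  8.04052991e+01] 0.4136971542959635 40.14723300933838 [ 0.24454953  0.70615918 -1.53206076]
tip pred [ 0.49967195 -0.00207336  0.004     ] [296.27087589 235.3640929 ] [306.70237396 219.04396767]
tip pred [0.46417553 0.00392703 0.004     ] [294.16165463 247.93824167] [314.7058218  226.69057416]
```

View pics/d.png

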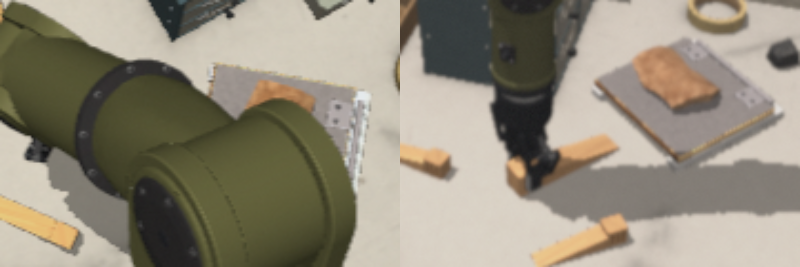

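The scene view shows the tip at about (310–314, 222–228), within 3 mm of where it was predicted, and lined up with the board. It is about 43 mm short of the lip. I'll lower it to the table and push in.

Emit:
move_arm --rows '[0, 0, 0.05, 0, 1, -0.4, 0, 0, 0, 1, -0.4, 0, 0, 0, 1, -0.4, 0, 0, 0, 1, -0.4, 0, 0, 0, 1, -0.4, 0, 0, 0, 1, -0.4, 0, 0, 0, 1, 0, 0, 0, 0, 1]'

```text
time_s: 10.08
ee_pos: [0.4909, 0.0515, -0.0182]
tcp_rot: [180.0, 0.1, 80.2]
ft_force: [-0.6, -3.7, 4.8]
grip_width: 0.417
grasp_force: 40.9
```

Emit:
move_arm --rows '[-0.1, 0, 0, 0, 1, -0.1, 0, 0, 0, 1, 0, 0, 0, 0, 1, 0, 0, 0, 0, 1]'

```text
time_s: 10.42
ee_pos: [0.4899, 0.0462, -0.0182]
tcp_rot: [179.9, -0.0, 80.3]
ft_force: [-0.1, 0.1, 5.3]
grip_width: 0.416
grasp_force: 41.0
```

Emit:
move_arm --rows '[-0.1, 0, 0, 0, 1, -0.1, 0, 0, 0, 1, 0, 0, 0, 0, 1, 0, 0, 0, 0, 1]'

```text
time_s: 10.75
ee_pos: [0.4886, 0.0387, -0.0182]
tcp_rot: [179.9, -0.1, 80.3]
ft_force: [0.5, 2.8, 5.9]
grip_width: 0.416
grasp_force: 41.0
```

Emit:
move_arm --rows '[-0.1, 0, 0, 0, 1, -0.1, 0, 0, 0, 1, 0, 0, 0, 0, 1, 0, 0, 0, 0, 1]'

```text
time_s: 11.08
ee_pos: [0.4875, 0.0317, -0.0182]
tcp_rot: [179.9, -0.1, 80.4]
ft_force: [2.0, 4.7, 4.3]
grip_width: 0.414
grasp_force: 40.9
```

Emit:
move_arm --rows '[-0.1, 0, 0, 0, 1, -0.1, 0, 0, 0, 1, 0, 0, 0, 0, 1, 0, 0, 0, 0, 1]'

```text
time_s: 11.42
ee_pos: [0.4862, 0.0239, -0.0182]
tcp_rot: [179.9, -0.1, 80.4]
ft_force: [2.5, 5.8, 4.6]
grip_width: 0.417
grasp_force: 40.9
```

Emit:
move_arm --rows '[-0.1, 0, 0, 0, 1, -0.1, 0, 0, 0, 1, 0, 0, 0, 0, 1, 0, 0, 0, 0, 1, 0, 0, 0, 0, 1]'

```text
time_s: 11.83
ee_pos: [0.4848, 0.016, -0.0182]
tcp_rot: [179.9, -0.1, 80.4]
ft_force: [1.3, 5.6, 3.8]
grip_width: 0.414
grasp_force: 40.9
```

Run:
```python
from h import *
from cell import monitor
s=monitor.state();print(s['time_s'],s['ee_pos'],s['tcp_rot'],s['grip_width'],s['grasp_force'],s['ft_force'])
b=eyes.capture('scene')[:,:,::-1];cv2.imwrite('pics/scene2.png',b)
o=cv2.imread('pics/scene0.png')
f=lambda i:cv2.resize(i[160:260,270:410],(560,400),interpolation=cv2.INTER_CUBIC)[:,:400]
cv2.imwrite('pics/e.png',np.hstack([f(o),f(b)]))
# lip motion by template match of front corner region and of hinge corner, sherd
g=lambda i:cv2.cvtColor(i,cv2.COLOR_BGR2GRAY)
ms=eyes.camera_model('scene')
c=np.array([.4609,-.1306]);u=np.array([-.165,-.986]);v=np.array([.986,-.165])
for k in(-.09,.09):
  P=np.r_[c-.09*u+k*v,.03];p=proj(ms,P);q=proj(ms,P+[0,0,.005]);print('front corner',p,'5mm lift',q-p)
from cv2 import matchTemplate
def shift(x,y,w=9):
  t=g(o)[y-w:y+w,x-w:x+w];S=g(b)[y-w-6:y+w+6,x-w-6:x+w+6]
  t=cv2.resize(t,None,fx=8,fy=8,interpolation=2);S=cv2.resize(S,None,fx=8,fy=8,interpolation=2)
  r=cv2.matchTemplate(S,t,5);_,a,_,l=cv2.minMaxLoc(r);return (np.array(l)/8-6,round(a,2))
print('corner near',shift(345,230),'sherd',shift(345,190,16),'hinge corner',shift(395,207))
```

```text
11.8333 [ 0.48484314  0.01602053 -0.01822357] [ 1.79922526e+02 -1.34415434e-01  8.03876654e+01] 0.4142192320790597 40.88728666305542 [1.28595807 5.60612723 3.78532484]
front corner [344.68254664 228.87689412] 5mm lift [ 0.17307594 -1.33004733]
front corner [303.65091719 191.62507555] 5mm lift [ 0.07032554 -1.32028558]
corner near (array([-4.25, -6.  ]), 0.73) sherd (array([ 0.125, -1.   ]), 0.97) hinge corner (array([0., 0.]), 0.99)
```

View pics/e.png

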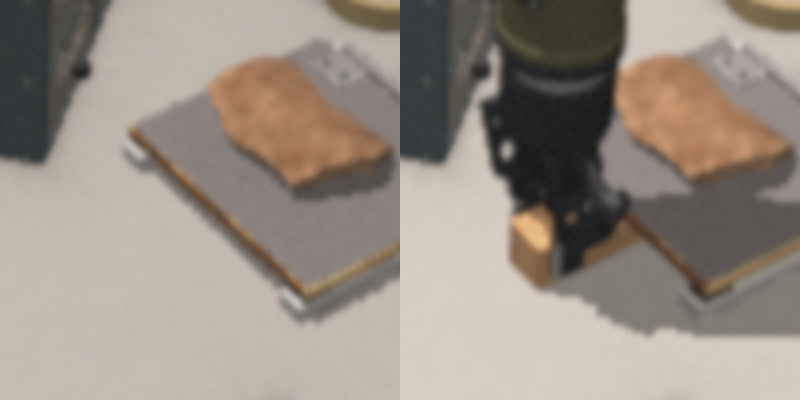

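The right-hand crop shows the board's near front corner about 1.2 px higher than before, with the sherd up 1 px in step and the hinge corner unchanged. That is a lift of about 4.5 mm at the front edge. The wedge is flat, firmly gripped, and the gripper is clear of the board, so I'm handing in.

```bash
python3 -c "
from cell import arm
print(arm.sign_off())"
```

```text
the job is handed in; nothing more can be done
None
```

I've handed the job in at about 12 s: the wedge is under the board's front edge, lifting it about 4.5 mm by my estimate from the scene camera, and still held by its block; the sherd hasn't visibly shifted, and the judge's verdict wasn't shown.

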